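# Clear the dock and load a strip magazine behind its spring gate

## Task

Use the green scraper block, not the fingers, to wipe the three copper slugs off the floor of the magazine dock into its yellow catch pan, then stand the scraper back on the table away from the dock. Load the white strip magazine into the dock: push the spring gate back with it and keep the gate open while you lower the magazine, then let go so that it sits flat on the floor, centred across the width of the black inlay, clamped by the gate against the fixed stop. Do not disturb the jar, the bottle or the clip box.

Things in the scene. Friction and masses are not known exactly. Their poses are not given: they have to be found in the camera images.
- dock: fixed aluminium magazine dock: plate 142 x 84 mm, its top (the dock floor) 24 mm above the table. Origin at table height under the middle of the gap between gate and stop; z up, +x from the gate to the stop. Plate: x -92 to +50, y -34 to +50 mm, open at both y sides; gate, stop and inlay centred on y = 0. Blue gate housing: x -88 to -72 mm, 64 mm wide, 36 mm above the floor
- dock_stop (a point): middle of the top edge of the steel stop's face toward the gate: dock x = +36 mm, y = 0, 20 mm above the dock floor. The stop is 12 mm thick (x 36 to 48), 56 mm wide, 20 mm high. The gap between gate at rest and stop is 72 mm
- dock_seat (a point): point on the dock floor where the middle of the magazine's underside sits when it is loaded: dock x = -6.5 mm, y = 0, 24 mm above the table. The black inlay (71 x 50 mm, only painted; x -35.5 to +35.5) lies round it
- dock_pan (a point): middle of the floor of the yellow catch pan on the dock's -y side: dock x = 0, y = -60 mm, 3 mm above the table. The pan spans dock y -86 to -34 mm and x -42 to +42 mm, walls 3 mm, rim 21 mm above the table, 3 mm below the dock floor
- gate (a joint): spring gate's slide, m: 0 at rest, grows as the gate is pushed back along dock -x, to 0.028 at most. The spring always pushes it toward the stop: 6 N at 0, 10 N at 0.028. It reads about 0.0125 with the magazine clamped
- gate_face (a point): middle of the top edge of the steel gate's front face (toward the stop), 41 mm above the dock floor; moves with the gate. At rest at dock x = -36 mm, y = 0. The gate is 8 mm thick, 56 mm wide, with an orange top
- magazine: white slotted strip magazine, a box 85 (its x) x 50 (its y) x 55 mm (z) open at both x ends, with golden strips inside, about 0.19 kg (0.13 to 0.27 kg); stands loose and upright on the table. Origin at the middle of its underside. Its side walls (at y = +-25 mm) can be gripped from above. It is loaded with its length along dock x, either end toward the gate
- scraper: loose scraper block standing on the table, 60 g: green base 64 (its x) x 24 (its y) mm, 18 mm high, rubber sole; on it a black grip rib 38 (x) x 14 (y) mm that reaches from 18 to 50 mm height. Origin at the middle of its underside. Its long sides wipe; with its length along dock x it fits between gate and stop
- slug0: loose punched copper slug, a disc 14 mm in diameter and 7 mm thick, 10 g; origin at its centre. It starts lying flat on the dock floor between gate and stop, centre within 22 mm of the dock origin along dock x and within 14 mm along dock y
- slug1: loose punched copper slug, a disc 14 mm in diameter and 7 mm thick, 10 g; origin at its centre. It starts lying flat on the dock floor between gate and stop, centre within 22 mm of the dock origin along dock x and within 14 mm along dock y
- slug2: loose punched copper slug, a disc 14 mm in diameter and 7 mm thick, 10 g; origin at its centre. It starts lying flat on the dock floor between gate and stop, centre within 22 mm of the dock origin along dock x and within 14 mm along dock y
- jar_flux: bystander: orange screw-cap jar with a black cap, 48 mm diameter, 50 mm high, near the dock's stop; origin at the middle of its underside
- solvent_bottle: bystander: cream-coloured square bottle with a ribbed grey cap, 60 x 62 x 118 mm, between the dock and the places where the magazine and the scraper stand; origin at the middle of its underside
- clip_box: bystander: blue box with a clear lid, 44 (x) x 70 (y) x 30 mm, at the right; origin at the middle of its underside
Things that resemble listed ones, but are neither listed nor needed, are in the scene too. Leave any red or turquoise look-alike of the magazine alone.

How it is judged:
By the outcome, as a careful person would: the job done as asked, in the order asked, and still so for the second after the job is handed in, with the robot touching nothing.
It also fails if it takes over 72 s, if anything falls off the work surface, if the arm or the gripper's body presses on something with over 40 N, if the wrist force passes 120 N, or if a joint passes its speed limit or range.

## Robot

A 7-joint arm with a two-finger parallel gripper is mounted at the origin on the work surface; the furniture and walls round the work are solid. World frame = base frame: x ahead of the robot, y to its left, z up, the work surface at z = 0. Lengths are in m, angles in rad, forces in N, time in s.
With the tool pointing down it reaches from about 0.425 to 1.025 m from the base axis. Payload 3.6 kg.
Tool frame: the origin (TCP) lies between the finger pads; the fingertips stand 11 mm ahead of it and the grasp point (between the pads) lies 8 mm behind it (env.tcp_to_tips is the distance from the TCP to the fingertips, in m); z points along the fingers, y is the line along which they close (so a half turn about z gives the same grasp; the last joint's range is limited). The gripper opens to 85 mm and grips with 20 to 120 N. Pads are 22 mm wide; open, the fingers measure 114 mm over their backs; the gripper's body (76 mm by 85 mm) begins 54 mm behind the grasp point. The pads swing forward as they close: fully open they stand 13 mm farther back than shut.
Start: joints at [1.232, 0.591, 0.048, 1.609, -0.033, 0.943, -0.034], TCP at [0.176, -0.703, 0.242] pointing down, gripper open.
Joint ranges: [-2.69, 2.69], [-0.47, 2.24], [-1.27, 1.36], [0.19, 2.51], [-1.53, 4.68], [0.08, 2.07], [-3.09, 3.09]. Speed limits (rad/s): [2.57, 2.57, 3.14, 3.14, 3.14, 3.14, 3.14].

## Interface

Orientations are given as a 3x3 rotation matrix whose columns are the frame's x, y, z axes.
In Python, from bench import sensors, cams, env, finder gives the robot as it stands. The module is installed in compiled form; this text tells all that it offers.
- The arm moves only by the tool carry_out, never from a script. Its argument "plan" is text: rows parted by semicolons, each of 7 numbers parted by spaces: the shift along the tool's x, y, z in m, then the turn, a rotation vector about the tool's x, y, z in rad, then the closure, from 0 (fully open) to 1 (shut). A call has 1 to 8 rows; each row is the pose to reach, as a shift and turn from the pose commanded when the call began, along the tool's axes at that moment; what a row does not reach only later rows make up. A row lasts 1/8 s, in which the tool goes at most 62.5 mm and 10.7 degrees, less where a joint would pass 70% of its speed; a pose out of reach is approached as far as the arm can. A call with a gripper value outside its range is refused whole. The fingers move at their own pace and stop on an object; "squeeze" is the grip in N (left out, the last holds). Time passes only in rows, so rows that repeat a pose let the fingers close. It gives the time, the measured TCP pose, the force, the opening and the grip force at its end, in the units of the state.
- sensors.state(): the state, without advancing time (a new reading comes with each control period).
- cams.read_camera(name): name is "side" or "top"; returns the picture (480x640x3 uint8, blue, green, red); there is no depth.
- cams.camera_params(name): a dict with "fov_y" (degrees; the focal length in pixels is half the picture's height over the tangent of half this angle, whatever the lens; pixels are square), "cx", "cy" (the principal point, pixels), "view" (4x4, takes a point from world to camera coordinates). Camera axes: x right, y down, z forward; pixel columns grow to the right and rows downward; lengths in m; the calibration is good to about 2 mm. A picture is of the moment at which its call begins. camera_params takes no time and is no camera call.
- env.finish_job(): hands the job in; it is judged then, once.
Trained networks look in the newest picture that a camera, given by its name, has taken for a name from the list of things; names that differ only in an ending like _2 or _b are one class to them, and where a whole thing is asked for, a point or a joint stands for the part that bears it (a point fixed in the world has none). Each returns a list of dicts, best first, with "score" (0 to 1); they miss things now and then, are a little off and sometimes report something else, mostly with a low value. They report only what shows in the picture. A call takes as long as a camera call. They do not tell look-alikes from the thing itself.
- finder.boxes_of(thing, camera): "bbox" ([left, top, right, bottom] as shares, 0 to 1, of the picture: columns of its width, rows of its height, round what is visible of it).
- finder.landmark_of(thing, camera): "at" ([column, row] as shares, 0 to 1, of the picture: columns of its width, rows of its height: a listed point, or the origin of a listed thing).
The state is a dict: "time_s": time; "joint_positions": joint angles; "qvel": joint speeds; "tau": joint torques, N m; "tool_pos": TCP position; "tcp_rot": TCP orientation; "wrist_force": force on the tool from outside, world axes, zero at the start; "wrist_torque": the same for the moment, N m; "grip_width": finger opening in m; "finger_force": force on a finger pad.
Only numpy, scipy, OpenCV 4.12 (cv2) and the standard library are available. Lean on these libraries where they do the work, as an engineer would, in place of code of your own. Each camera call takes 0.05 s, during which the arm holds its last target. There are 200 camera calls.

## Working session

There is one attempt and no reset: what is moved stays moved. The work goes in short steps, Python scripts to look and compute and a tool call to move; the robot and the scene stay as the last step left them, time stands still between calls to the robot, and variables do not carry over. Pictures are saved under pics/ and viewed, at most 10 in all, crops included, and the job is handed in when it is done.

Besides the shell and the picture viewer there is one more tool, called after "Call:" by a JSON object that holds its "method" and its "body". carry_out: Moves the arm, as the interface text tells. Its arguments: {"type":"object","properties":{"plan":{"type":"string"},"squeeze":{"type":"number"}},"required":["plan"]}

```bash
mkdir -p pics
python3 - <<'E'
from bench import sensors,cams,env,finder
import cv2,numpy as np
np.set_printoptions(precision=4,suppress=True)
s=sensors.state();print({k:np.round(v,4) for k,v in s.items()})
for c in('side','top'):
    cv2.imwrite(f'pics/{c}0.png',cams.read_camera(c));p=cams.camera_params(c);print(c,p)
E
```

```text
{'time_s': np.float64(0.0), 'joint_positions': array([ 1.2315,  0.5921,  0.0483,  1.6098, -0.0333,  0.9427, -0.0337]), 'qvel': array([-0.0006,  0.0015,  0.0015, -0.0004,  0.0007, -0.0006, -0.0005]), 'tau': array([  0.0002, -54.8697,   1.5471, -19.8126,   0.0095,   0.0087,
         0.    ]), 'tool_pos': array([ 0.1762, -0.7024,  0.2411]), 'tcp_rot': array([[ 0.9699,  0.2434, -0.0007],
       [ 0.2434, -0.9699,  0.0022],
       [-0.0001, -0.0023, -1.    ]]), 'wrist_force': array([0.7099, 0.137 , 0.4868]), 'wrist_torque': array([-0.0211, -0.0058,  0.016 ]), 'finger_force': np.float64(0.0), 'grip_width': np.float64(0.0854)}
side {'fov_y': 48.65818580545175, 'cx': 322.2293449326301, 'cy': 232.35098070810145, 'view': array([[-0.5965,  0.8026, -0.0065,  0.4407],
       [ 0.5583,  0.4091, -0.7217, -0.1463],
       [-0.5766, -0.4341, -0.6922,  1.2939],
       [ 0.    ,  0.    ,  0.    ,  1.    ]])}
top {'fov_y': 51.45331628305548, 'cx': 317.8727234445987, 'cy': 235.9199878624786, 'view': array([[-0.0233, -0.9997,  0.0011, -0.2116],
       [-0.9911,  0.023 , -0.1313,  0.4913],
       [ 0.1312, -0.0041, -0.9913,  0.8478],
       [ 0.    ,  0.    ,  0.    ,  1.    ]])}
```

View pics/side0.png

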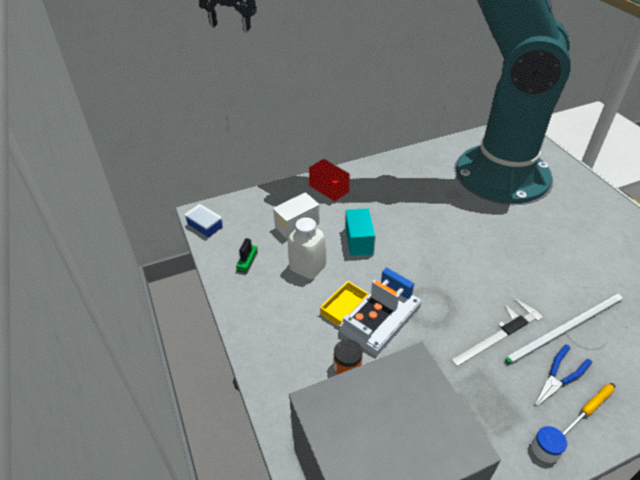

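View pics/top0.png

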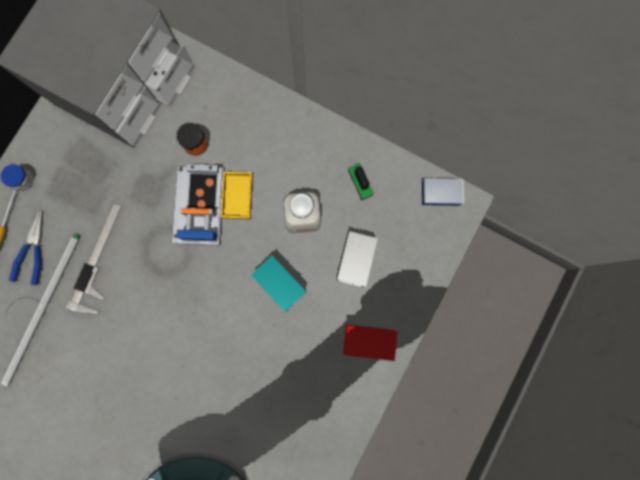

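```bash
cat > h.py <<'E'
from bench import sensors,cams,env,finder
import cv2,numpy as np
np.set_printoptions(precision=4,suppress=True)
P={}
for c in('side','top'):
    p=cams.camera_params(c);f=240/np.tan(np.radians(p['fov_y']/2))
    P[c]=(np.array([[f,0,p['cx']],[0,f,p['cy']],[0,0,1]]),np.array(p['view']))
def proj(c,X):
    K,V=P[c];X=np.atleast_2d(X);q=(X@V[:3,:3].T+V[:3,3])@K.T;return q[:,:2]/q[:,2:]
def ray(c,uv,z):
    K,V=P[c];R=V[:3,:3];o=-R.T@V[:3,3];d=R.T@np.linalg.solve(K,[uv[0],uv[1],1]);return o+d*(z-o[2])/d[2]
def lm(t,c,z=None,n=4):
    for r in finder.landmark_of(t,c)[:n]:
        uv=np.array(r['at'])*[640,480];print(t,c,round(r['score'],2),uv.round(1),ray(c,uv,z) if z is not None else '')
E
python3 - <<'E'
from h import *
for c in('side','top'):
    cams.read_camera(c)
    for t,z in [('dock_stop',.044),('dock_seat',.024),('dock_pan',.003),('gate_face',.065),('dock',0),('magazine',0),('scraper',0),('slug0',.0275),('jar_flux',0),('solvent_bottle',0),('clip_box',0)]: lm(t,c,z)
E
```

```text
dock_stop side 0.8 [358.4 321.8] [ 0.6095 -0.0177  0.044 ]
dock_seat side 0.94 [370.5 312.1] [ 0.5658 -0.0197  0.024 ]
dock_pan side 0.58 [343.8 307. ] [ 0.571  -0.0743  0.003 ]
gate_face side 0.87 [383.3 286.7] [ 0.5325 -0.0168  0.065 ]
dock side 0.83 [369.3 320.4] [ 0.5668 -0.0202  0.    ]
magazine side 0.93 [361.2 244. ] [ 0.41  -0.142  0.   ]
magazine side 0.7 [299.5 222.6] [ 0.4348 -0.2883  0.    ]
magazine side 0.6 [330.  188.4] [ 0.299  -0.3041  0.    ]
scraper side 0.81 [246.9 262. ] [ 0.5912 -0.3013  0.    ]
slug0 side 0.7 [384.8 286.7] [ 0.502  -0.0292  0.0275]
slug0 side 0.38 [357.7 312.9] [ 0.5833 -0.036   0.0275]
slug0 side 0.37 [378.6 304.7] [ 0.5452 -0.0157  0.0275]
slug0 side 0.36 [372.3 317.7] [ 0.5768 -0.0091  0.0275]
jar_flux side 0.68 [346.4 365.5] [0.6698 0.0002 0.    ]
solvent_bottle side 0.62 [306.8 267.9] [ 0.5317 -0.1927  0.    ]
clip_box side 0.65 [206.6 225.5] [ 0.5626 -0.4468  0.    ]
clip_box side 0.49 [309.9 269.4] [ 0.5312 -0.1852  0.    ]
dock_stop top 0.92 [200.1 168.6] [ 0.6101 -0.0168  0.044 ]
dock_stop top 0.37 [194.2 205.8] [ 0.5431 -0.0068  0.044
[... 281 characters left out ...]
0.0202  0.065 ]
dock top 0.76 [204.7 193.3] [ 0.5751 -0.0152  0.    ]
magazine top 0.79 [367.7 337.4] [ 0.3058 -0.3078  0.    ]
magazine top 0.59 [353.6 262.2] [ 0.4407 -0.287   0.    ]
magazine top 0.57 [277.6 286.8] [ 0.3994 -0.1482  0.    ]
scraper top 0.61 [360.4 183.7] [ 0.5866 -0.3044  0.    ]
slug0 top 0.62 [200.4 203.6] [ 0.5502 -0.0138  0.0275]
slug0 top 0.46 [209.1 182.5] [ 0.5886 -0.0292  0.0275]
slug0 top 0.38 [203.3 194.3] [ 0.5671 -0.019   0.0275]
jar_flux top 0.57 [196.1 144. ] [0.67   0.0015 0.    ]
solvent_bottle top 0.92 [304.  215.7] [ 0.5287 -0.1985  0.    ]
clip_box top 0.84 [442.1 192.7] [ 0.566  -0.4554  0.    ]
clip_box top 0.43 [205.  195.7] [ 0.5705 -0.0158  0.    ]
```

```bash
cat > fit.py <<'E'
from h import *
from scipy.optimize import minimize
S=4
def box(x0,x1,y0,y1,z0,z1): return np.array([[x,y,z] for x in(x0,x1) for y in(y0,y1) for z in(z0,z1)])
def put(B,p): 
    c,s=np.cos(p[2]),np.sin(p[2]);return np.c_[B[:,0]*c-B[:,1]*s+p[0],B[:,0]*s+B[:,1]*c+p[1],B[:,2]]
def draw(c,B,p,im,val):
    q=(proj(c,put(B,p))+.5)*S-.5
    cv2.fillConvexPoly(im,cv2.convexHull((q*16).round().astype(np.int32)),val,shift=4)
def rend(c,parts,p):
    im=np.zeros((480*S,640*S),np.uint8)
    for B,v in parts: draw(c,B,p,im,v)
    return cv2.resize(im,(640,480),interpolation=cv2.INTER_AREA)/255.
def fit(terms,p0):
    def cost(p):
        return sum(np.abs(rend(c,pa,p)-m).sum()/m.sum() for c,pa,m in terms)
    b=None
    for k in range(2):
        r=minimize(cost,p0 if b is None else b.x,method='Nelder-Mead',options=dict(initial_simplex=(np.array(p0) if b is None else b.x)+np.array([[0,0,0],[.006,0,0],[0,.006,0],[0,0,.12]]),maxiter=90,xatol=1e-4,fatol=1e-4))
        b=r
    return b.x,b.fun
def mask(img,h0,h1,smin,vmin,ctr,rad):
    H=cv2.cvtColor(img,cv2.COLOR_BGR2HSV);m=((H[...,0]>=h0)&(H[...,0]<=h1)&(H[...,1]>=smin)&(H[...,2]>=vmin)).astype(float)
    k=np.zeros(m.shape,np.uint8);cv2.circle(k,tuple(int(v) for v in ctr),rad,1,-1);return m*k
PAN=box(-.042,.042,-.086,-.034,0,.021);GT=box(-.044,-.036,-.028,.028,.065,.065);HS=box(-.088,-.072,-.032,.032,.024,.060)
SB=box(-.032,.032,-.012,.012,0,.018);SR=box(-.019,.019,-.007,.007,.018,.05);MG=box(-.0425,.0425,-.025,.025,.055,.055)
E
python3 - <<'E'
from fit import *
I={c:cams.read_camera(c) for c in('side','top')}
def near(c,xyz,r): return proj(c,xyz)[0],r
T=I['top'];D=I['side']
for n,uv in [('mag',(357,258)),('green',(357,187)),('pan',(238,196)),('gate',(196,211)),('hous',(196,236)),('tbl',(330,200)),('magedge',(342,275))]: print(n,cv2.cvtColor(T,cv2.COLOR_BGR2HSV)[uv[1],uv[0]])
my=mask(T,20,35,100,60,(238,196),32);mo=mask(T,4,18,120,90,(196,211),20);mb=mask(T,100,125,100,40,(196,236),26)
ys=mask(D,20,35,100,60,(345,303),35)
mo[:205]=0
print(my.sum(),mo.sum(),mb.sum(),ys.sum())
p,f=fit([('top',[(PAN,255)],my),('top',[(HS,255),(GT,0)],mb)],[.571,-.018,-.03]);print('dock pan+hous',p,f)
p,f=fit([('top',[(PAN,255)],my)],[.571,-.018,-.03]);print('dock pan',p,f)
p,f=fit([('top',[(PAN,255)],my),('top',[(GT,255)],mo)],[.571,-.018,-.03]);print('dock pan+gate',p,f)
gt=mask(T,45,80,80,30,(360,184),30);gs=mask(D,45,80,80,30,(247,260),30);print(gt.sum(),gs.sum())
for t in (-1.2,):
  print('scr',fit([('top',[(SB,255),(SR,0)],gt),('side',[(SB,255),(SR,0)],gs)],[.589,-.303,.35]),fit([('top',[(SB,255),(SR,0)],gt)],[.589,-.303,.35]))
H=cv2.cvtColor(T,cv2.COLOR_BGR2HSV);k=np.zeros((480,640));k[215:300,325:390]=1
mm=((H[...,2]>195)&(H[...,1]<50))*k;print(mm.sum());print('mag',fit([('top',[(MG,255)],mm)],[.44,-.287,-.2]))
for n,m in (('my',my),('mo',mo),('mb',mb),('mm',mm),('gt',gt)): T[m>0]=T[m>0]//2+np.array([127,0,127],np.uint8)
cv2.imwrite('pics/m1.png',cv2.resize(T[140:310,160:400],None,fx=3.2,fy=3.2,interpolation=cv2.INTER_NEAREST))
E
```

```text
mag [ 30   6 211]
green [ 66 149 111]
pan [ 23 201 231]
gate [ 13 201 233]
hous [108 178 156]
tbl [ 30   5 143]
magedge [ 30   3 222]
1413.0 176.0 362.0 1114.0
dock pan+hous [ 0.5721 -0.0159 -0.0658] 0.37609879109002464
dock pan [ 0.5718 -0.0161 -0.0575] 0.03711752216810291
dock pan+gate [ 0.5698 -0.0157 -0.028 ] 0.48207387664581375
293.0 254.0
scr (array([ 0.589 , -0.3066,  0.385 ]), np.float64(0.6460279771794235)) (array([ 0.5905, -0.3058,  0.3486]), np.float64(0.3633273104463629))
1293.0
mag (array([ 0.4405, -0.2883, -0.2562]), np.float64(0.13275101223784175))
```

View pics/m1.png

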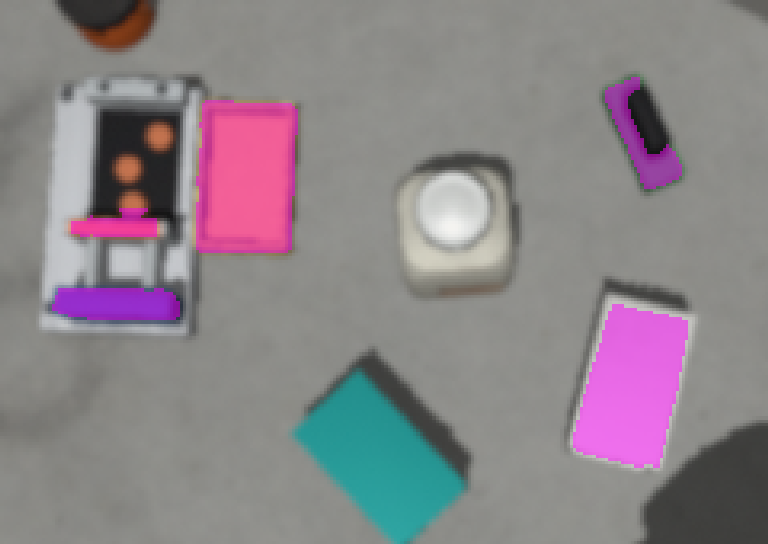

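```bash
cat >> h.py <<'E'
from scipy.spatial.transform import Rotation as Ro
DOCK=np.array([.5718,-.016,-.0575])
def dk(x,y):
    c,s=np.cos(DOCK[2]),np.sin(DOCK[2]);return DOCK[0]+c*x-s*y,DOCK[1]+s*x+c*y
def go(xyz,yaw,label=''):
    s=sensors.state();R=np.array(s['tcp_rot']);c,n=np.cos(yaw),np.sin(yaw)
    G=np.array([[c,n,0],[n,-c,0],[0,0,-1]])
    print(label,'shift',(R.T@(np.array(xyz)-s['tool_pos'])).round(4),'turn',Ro.from_matrix(R.T@G).as_rotvec().round(4))
E
python3 - <<'E'
from h import *
print(env.tcp_to_tips)
go([.59,-.306,.12],.37); go([.59,-.306,.034],.37)
for uv in((209.7,182.8),(199.7,192.5),(201.3,203.4)):
    w=ray('top',uv,.031)[:2]-DOCK[:2];c,s=np.cos(DOCK[2]),np.sin(DOCK[2]);print(w@[c,s],w@[-s,c])
E
```

```text
0.011
 shift [ 0.4978 -0.2846  0.1223] turn [-0.      0.     -0.1241]
 shift [ 0.4978 -0.2846  0.2083] turn [-0.      0.     -0.1241]
0.016165076597217436 -0.014189979811289433
-0.002195502626489276 0.0025890514404799873
-0.021925280174682447 -0.001561394724067795
```

Call:
{"method": "carry_out", "body": {"plan": "0.498 -0.285 0.10 0 0 -0.124 0;0.498 -0.285 0.10 0 0 -0.124 0;0.498 -0.285 0.10 0 0 -0.124 0;0.498 -0.285 0.10 0 0 -0.124 0;0.498 -0.285 0.10 0 0 -0.124 0;0.498 -0.285 0.10 0 0 -0.124 0;0.498 -0.285 0.10 0 0 -0.124 0;0.498 -0.285 0.10 0 0 -0.124 0", "squeeze": 50}}

```text
time_s: 2.4
tool_pos: [0.5331, -0.3607, 0.1564]
tcp_rot: [[0.932, 0.361, 0.001], [0.361, -0.932, -0.001], [0.0, 0.001, -1.0]]
wrist_force: [0.8, -0.5, -0.9]
grip_width: 0.0854
finger_force: 0.0
```

Call:
{"method": "carry_out", "body": {"plan": "0 0 0 0 0 0 0;0 0 0 0 0 0 0;0 0 0 0 0 0 0;0 0 0 0 0 0 0"}}

```text
time_s: 2.9
tool_pos: [0.5302, -0.3637, 0.1567]
tcp_rot: [[0.934, 0.358, -0.0], [0.358, -0.934, -0.001], [-0.001, 0.001, -1.0]]
wrist_force: [-0.2, 0.3, 0.9]
grip_width: 0.0856
finger_force: 0.0
```

Run:
```python
from h import *
print(sensors.state()['tool_pos']);go([.59,-.306,.034],.37)
```

```text
[ 0.5302 -0.3637  0.1567]
 shift [ 0.0766 -0.0326  0.1227] turn [ 0.0008  0.0006 -0.0034]
```

Call:
{"method": "carry_out", "body": {"plan": "0.0766 -0.0326 0.04 0 0 -0.003 0;0.0766 -0.0326 0.05 0 0 -0.003 0;0.0766 -0.0326 0.09 0 0 -0.003 0;0.0766 -0.0326 0.122 0 0 -0.003 0;0.0766 -0.0326 0.122 0 0 -0.003 0;0.0766 -0.0326 0.122 0 0 -0.003 0"}}

```text
time_s: 3.65
tool_pos: [0.5916, -0.305, 0.0356]
tcp_rot: [[0.932, 0.363, 0.001], [0.363, -0.932, -0.001], [0.001, 0.001, -1.0]]
wrist_force: [-0.4, 0.6, 0.4]
grip_width: 0.0855
finger_force: 0.0
```

Run:
```python
from h import *
go([.59,-.306,.034],.37)
T=cams.read_camera('top');S=cams.read_camera('side')
a=T[130:250,300:420];b=S[190:310,190:310]
cv2.imwrite('pics/s2.png',cv2.resize(np.hstack([a,b]),None,fx=3.3,fy=3.3,interpolation=cv2.INTER_CUBIC))
```

```text
shift [-0.0018  0.0004  0.0016] turn [ 0.0015 -0.001   0.0015]
```

View pics/s2.png

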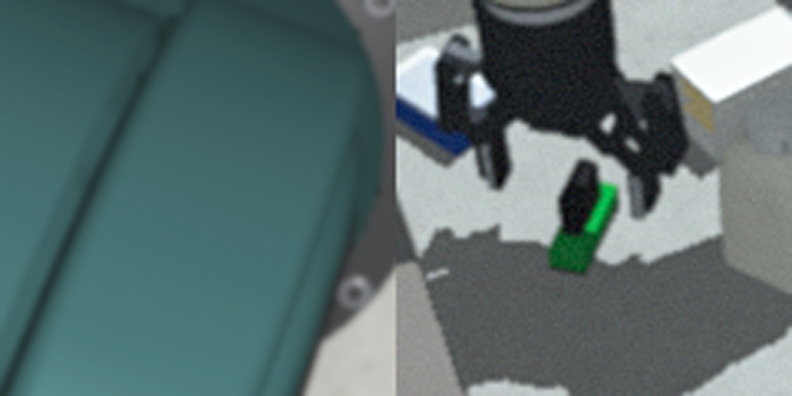

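Call:
{"method": "carry_out", "body": {"plan": "-0.001 0 0 0 0 0 0.5;-0.001 0 0 0 0 0 1;-0.001 0 0 0 0 0 1;-0.001 0 0 0 0 0 1;-0.001 0 0 0 0 0 1;-0.001 0 0 0 0 0 1;-0.001 0 0 0 0 0 1", "squeeze": 50}}

```text
time_s: 4.62
tool_pos: [0.5902, -0.304, 0.0343]
tcp_rot: [[0.931, 0.364, -0.0], [0.364, -0.931, 0.0], [-0.0, -0.0, -1.0]]
wrist_force: [-0.2, 0.3, -1.0]
grip_width: 0.0129
finger_force: 53.1
```

Run:
```python
from h import *
print(dk(0,.033));go([*dk(0,.033),.18],-.0575)
```

```text
(np.float64(0.5736964545712748), np.float64(0.016945461903866074))
 shift [ 0.1016 -0.3049 -0.1456] turn [-0.0002  0.0003  0.4305]
```

Call:
{"method": "carry_out", "body": {"plan": "0 0 -0.06 0 0 0 1;0 0 -0.12 0 0 0 1;0.005 -0.02 -0.146 0 0 0.08 1;0.1016 -0.305 -0.146 0 0 0.43 1;0.1016 -0.305 -0.146 0 0 0.43 1;0.1016 -0.305 -0.146 0 0 0.43 1;0.1016 -0.305 -0.146 0 0 0.43 1;0.1016 -0.305 -0.146 0 0 0.43 1"}}

```text
time_s: 5.62
tool_pos: [0.5733, 0.02, 0.1805]
tcp_rot: [[0.998, -0.055, 0.0], [-0.055, -0.998, 0.001], [0.0, -0.001, -1.0]]
wrist_force: [0.0, -0.6, -1.0]
grip_width: 0.0131
finger_force: 53.1
```

Call:
{"method": "carry_out", "body": {"plan": "0 0 0 0 0 0 1;0 0 0 0 0 0 1;0 0 0 0 0 0 1"}}

```text
time_s: 6.0
tool_pos: [0.5738, 0.0147, 0.1805]
tcp_rot: [[0.998, -0.06, -0.0], [-0.06, -0.998, -0.001], [0.0, 0.001, -1.0]]
wrist_force: [0.5, 0.5, -1.2]
grip_width: 0.0132
finger_force: 53.1
```

Run:
```python
from h import *
go([*dk(0,.033),.18],-.0575)
T=cams.read_camera('top');S=cams.read_camera('side')
a=T[130:260,150:270];b=S[210:340,310:430]
cv2.imwrite('pics/s3.png',cv2.resize(np.hstack([a,b]),None,fx=3.3,fy=3.3,interpolation=cv2.INTER_CUBIC))
```

```text
shift [-0.0002 -0.0022  0.0005] turn [ 0.001  -0.     -0.0028]
```

Call:
{"method": "carry_out", "body": {"plan": "0 -0.002 0.04 0 0 -0.003 1;0 -0.002 0.076 0 0 -0.003 1;0 -0.002 0.076 0 0 -0.003 1;0 -0.002 0.076 0 0 -0.003 1"}}

```text
time_s: 6.6
tool_pos: [0.5747, 0.0181, 0.1053]
tcp_rot: [[0.998, -0.055, 0.001], [-0.055, -0.998, -0.0], [0.001, 0.0, -1.0]]
wrist_force: [0.4, 0.5, 0.4]
grip_width: 0.0132
finger_force: 53.1
```

Run:
```python
from fit import *
go([*dk(0,.033),.104],-.0575)
S=cams.read_camera('side');s=sensors.state();p=s['tool_pos'];R=np.array(s['tcp_rot'])
z0=p[2]-.0343
pp=[*p[:2],np.arctan2(R[1,0],R[0,0])]
dot=lambda q,c:cv2.circle(S,tuple(int(v*8) for v in q),8,c,-1,cv2.LINE_AA,3)
up=lambda B:B+[0,0,z0]
S=cv2.resize(S[210:340,310:450],None,fx=5,fy=5,interpolation=cv2.INTER_CUBIC)
def pl(X,c):
    for q in proj('side',X): 
        u=((q+.5-[310,210])*5).round().astype(int);cv2.circle(S,tuple(int(v) for v in u),3,c,-1)
pl(put(up(SB),pp),(255,0,255))
d=DOCK
pl(put(np.array([[-.036,-.028,.065],[-.036,.028,.065],[.036,-.028,.044],[.036,.028,.044],[.05,-.034,.024],[.05,.05,.024],[-.0355,-.025,.024],[.0355,-.025,.024],[.0355,.025,.024]]),d),(0,255,255))
cv2.imwrite('pics/s4.png',S)
```

```text
shift [-0.0009  0.0012  0.0013] turn [ 0.0001 -0.0013  0.002 ]
```

View pics/s4.png

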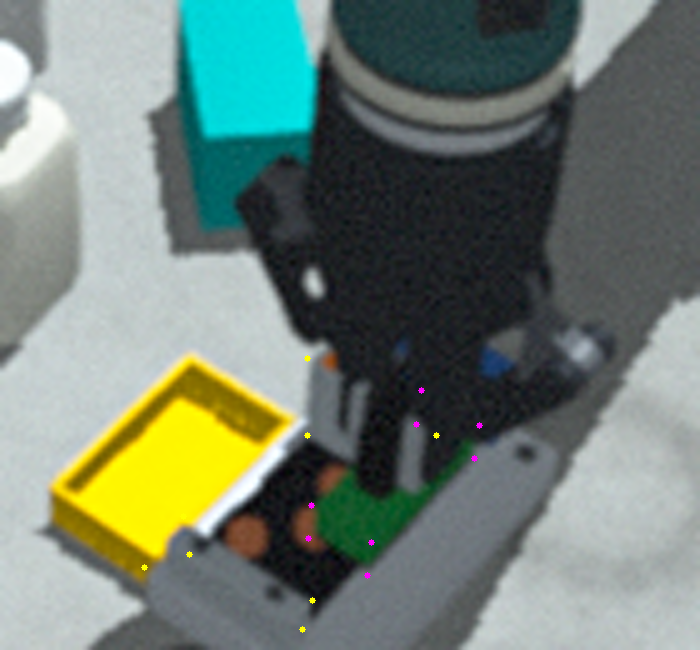

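Run:
```python
from fit import *
S=cams.read_camera('side');s=sensors.state();p=s['tool_pos'];R=np.array(s['tcp_rot'])
yaw=np.arctan2(R[1,0],R[0,0]);z0=p[2]-.0343
ys=mask(S,20,35,100,60,(345,303),35);HUL=[(PAN,255),(box(-.092,.05,-.034,.05,0,.024),0)]
d,f=fit([('side',HUL,ys)],DOCK);print('dock side',d,f,ys.sum())
print(p,yaw)
T=cams.read_camera('top');my=mask(T,20,35,100,60,(238,196),32);print(my.sum())
# green front end corners: right-lower base corner
g=mask(S,45,85,80,20,(385,315),30);print(g.sum());yx=np.argwhere(g>0)
print('bottom-most',yx[yx[:,0].argmax()][::-1],'left-most',yx[yx[:,1].argmin()][::-1])
for c in ([.032,.012,0],[.032,-.012,0],[.032,-.012,.018]): print(c,proj('side',put(np.array([c])+[0,0,z0],[*p[:2],yaw])))
```

```text
dock side [ 0.5721 -0.0144 -0.0593] 0.04250104297037964 1128.0
[0.5752 0.0186 0.106 ] -0.054873648741555
1413.0
306.0
bottom-most [374 328] left-most [361 310]
[0.032, 0.012, 0] [[382.9639 324.5312]]
[0.032, -0.012, 0] [[371.2317 317.11  ]]
[0.032, -0.012, 0.018] [[371.8554 310.474 ]]
```

Call:
{"method": "carry_out", "body": {"plan": "-0.001 0.001 0.015 0 0 0.002 1;-0.001 0.001 0.03 0 0 0.002 1;-0.001 0.001 0.04 0 0 0.002 1;-0.001 0.001 0.045 0 0 0.002 1;-0.001 0.001 0.045 0 0 0.002 1;-0.001 0.001 0.045 0 0 0.002 1"}}

```text
time_s: 7.5
tool_pos: [0.573, 0.018, 0.0594]
tcp_rot: [[0.998, -0.056, 0.0], [-0.056, -0.998, -0.0], [0.0, -0.0, -1.0]]
wrist_force: [0.5, 0.2, 0.2]
grip_width: 0.0131
finger_force: 53.2
```

```bash
sed -i 's/^DOCK=.*/DOCK=np.array([.572,-.0152,-.0585])/' h.py
python3 - <<'E'
from fit import *
for i in range(3): 
    S=cams.read_camera('side');s=sensors.state();print(s['tool_pos'],s['wrist_force'],s['grip_width'])
go([*dk(0,.033),.0583],-.0585);go([*dk(0,-.036),.0583],-.0585)
cv2.imwrite('pics/s5.png',cv2.resize(S[240:340,310:430],None,fx=6,fy=6,interpolation=cv2.INTER_CUBIC))
E
```

```text
[0.573  0.0179 0.0595] [-0.8309  0.3808  0.0257] 0.012659149260827248
[0.573  0.018  0.0595] [-0.3008  0.2055 -0.5128] 0.013294414738010341
[0.5729 0.018  0.0596] [-0.0022 -0.5282 -1.5014] 0.013148548064742598
 shift [0.001  0.0002 0.0013] turn [-0.     -0.0003  0.0024]
 shift [0.0008 0.0692 0.0013] turn [-0.     -0.0003  0.0024]
```

View pics/s5.png

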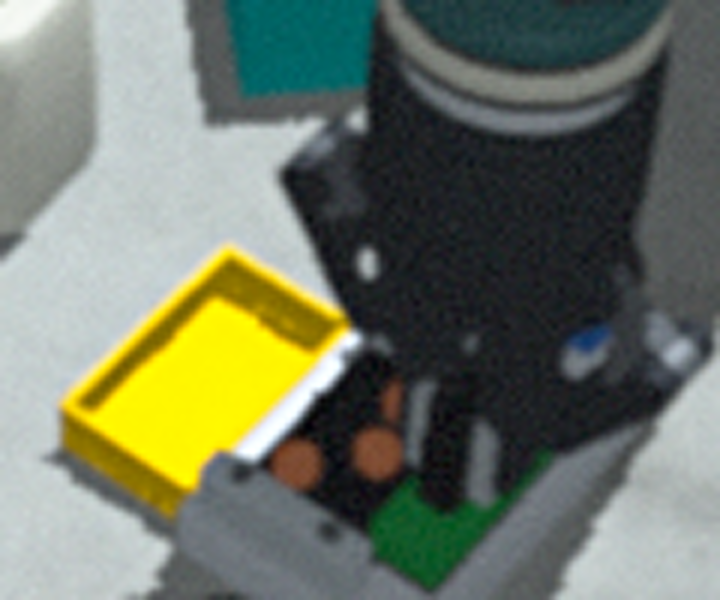

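Call:
{"method": "carry_out", "body": {"plan": "0.0005 0 0.001 0 0 0.002 1;0.0005 0 0.0018 0 0 0.002 1;0.0005 0 0.0018 0 0 0.002 1"}}

```text
time_s: 8.02
tool_pos: [0.5735, 0.018, 0.0582]
tcp_rot: [[0.998, -0.058, 0.0], [-0.058, -0.998, 0.0], [0.0, -0.0, -1.0]]
wrist_force: [-1.4, 0.5, 4.6]
grip_width: 0.0126
finger_force: 54.0
```

Call:
{"method": "carry_out", "body": {"plan": "0 0.008 0 0 0 0 1;0 0.016 0 0 0 0 1;0 0.024 0 0 0 0 1;0 0.032 0 0 0 0 1;0 0.039 0 0 0 0 1;0 0.046 0 0 0 0 1;0 0.052 0 0 0 0 1;0 0.058 0 0 0 0 1"}}

```text
time_s: 9.02
tool_pos: [0.571, -0.0394, 0.0582]
tcp_rot: [[0.998, -0.058, 0.002], [-0.058, -0.998, 0.001], [0.002, -0.001, -1.0]]
wrist_force: [0.0, 3.5, 4.4]
grip_width: 0.0132
finger_force: 54.0
```

Call:
{"method": "carry_out", "body": {"plan": "0 0.005 0 0 0 0 1;0 0.010 0 0 0 0 1;0 0.014 0 0 0 0 1;0 0.014 0 0 0 0 1"}}

```text
time_s: 9.52
tool_pos: [0.5701, -0.0543, 0.0582]
tcp_rot: [[0.998, -0.059, 0.002], [-0.059, -0.998, 0.0], [0.002, -0.0, -1.0]]
wrist_force: [-0.2, 1.5, 5.1]
grip_width: 0.013
finger_force: 54.0
```

Run:
```python
from fit import *
S=cams.read_camera('side');s=sensors.state();print(s['tool_pos'],s['wrist_force'],s['grip_width'])
go([*dk(0,-.036),.0583],-.0585)
cv2.imwrite('pics/s6.png',cv2.resize(S[240:340,310:430],None,fx=6,fy=6,interpolation=cv2.INTER_CUBIC))
```

```text
[ 0.5701 -0.0543  0.0581] [-0.3257  1.0027  5.0825] 0.013207682374485845
 shift [-0.0004 -0.0032 -0.0002] turn [-0.0003 -0.002  -0.0004]
```

View pics/s6.png

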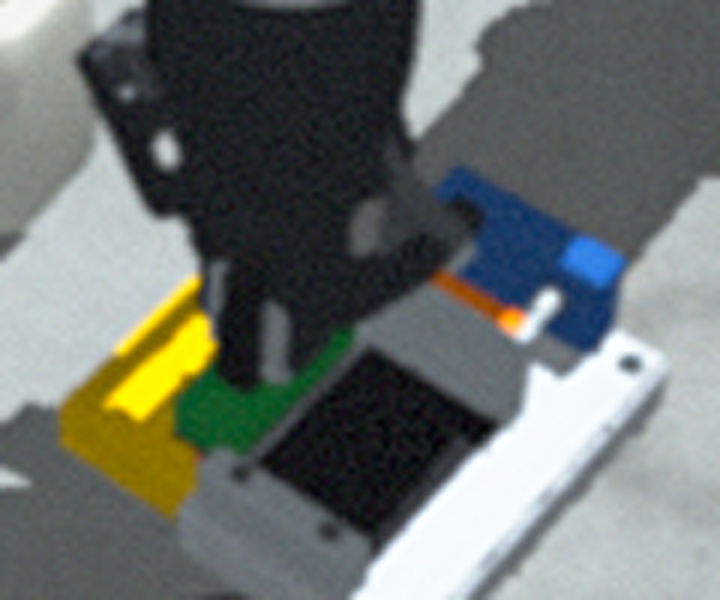

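Call:
{"method": "carry_out", "body": {"plan": "0 0 -0.03 0 0 0 1;0 0 -0.09 0 0 0 1;0 0 -0.127 0 0 0 1;0 0 -0.127 0 0 0 1"}}

```text
time_s: 10.07
tool_pos: [0.5709, -0.0554, 0.1873]
tcp_rot: [[0.998, -0.06, 0.006], [-0.06, -0.998, -0.001], [0.006, 0.001, -1.0]]
wrist_force: [0.1, -0.2, -1.1]
grip_width: 0.0128
finger_force: 53.2
```

Run:
```python
from fit import *
go([.59,-.305,.18],.37)
for c in('side','top'):
    I=cams.read_camera(c);H=cv2.cvtColor(I,cv2.COLOR_BGR2HSV)
    m=((H[...,0]>=3)&(H[...,0]<=15)&(H[...,1]>=90)&(H[...,2]>=40)).astype(np.uint8)
    n,l,st,ce=cv2.connectedComponentsWithStats(m)
    for i in range(1,n):
        if st[i,4]>=6:
            w=ray(c,ce[i],.0065)[:2]-DOCK[:2];co,si=np.cos(DOCK[2]),np.sin(DOCK[2]);print(c,st[i],ce[i].round(1),'dock@z6.5',w@[co,si],w@[-si,co])
```

```text
shift [0.0339 0.248  0.0077] turn [ 0.0019 -0.0058 -0.4297]
side [375 281  23  14  79] [385.5 287.5] dock@z6.5 -0.08380824152038796 -0.024842642278092353
side [356 298   5   6  13] [357.7 300.4] dock@z6.5 -0.02438465846528342 -0.04704912751113464
side [349 305   5   5  13] [351. 307.] dock@z6.5 -0.003880266223055179 -0.04713413135465133
side [343 311   5   6  14] [344.9 313.4] dock@z6.5 0.015055017753671506 -0.046804798770214255
side [334 358  28  16 149] [344.9 366.4] dock@z6.5 0.1031242925808759 0.02252228899690353
top [226 183   4   6  22] [227.5 185.3] dock@z6.5 0.01827495650267587 -0.04246463280138822
top [225 193   4   6  20] [226.6 195.3] dock@z6.5 -0.0006140973418680044 -0.04201394157613578
top [224 204   5   6  23] [226.1 206.4] dock@z6.5 -0.021445752916182195 -0.04221423558953936
top [182 207  28   7 162] [195.9 210.4] dock@z6.5 -0.030742761589130214 0.012594507837617409
```

Call:
{"method": "carry_out", "body": {"plan": "0.034 0.248 0 0.002 -0.006 -0.43 1;0.034 0.248 0 0.002 -0.006 -0.43 1;0.034 0.248 0 0.002 -0.006 -0.43 1;0.034 0.248 0 0.002 -0.006 -0.43 1;0.034 0.248 0 0.002 -0.006 -0.43 1;0.034 0.248 0.05 0.002 -0.006 -0.43 1;0.034 0.248 0.10 0.002 -0.006 -0.43 1;0.034 0.248 0.12 0.002 -0.006 -0.43 1"}}

```text
time_s: 11.18
tool_pos: [0.5852, -0.301, 0.0598]
tcp_rot: [[0.931, 0.364, -0.014], [0.364, -0.931, 0.005], [-0.012, -0.01, -1.0]]
wrist_force: [-0.9, -0.7, -1.1]
grip_width: 0.0131
finger_force: 53.1
```

Run:
```python
from h import *
print(sensors.state()['tool_pos']);go([.59,-.305,.0345],.37)
```

```text
[ 0.5852 -0.301   0.0598]
 shift [0.0033 0.0057 0.0252] turn [-0.0102  0.0115  0.0027]
```

Call:
{"method": "carry_out", "body": {"plan": "0.003 0.004 0.01 -0.01 0.0115 0.003 1;0.003 0.004 0.02 -0.01 0.0115 0.003 1;0.003 0.004 0.024 -0.01 0.0115 0.003 1;0.003 0.004 0.024 -0.01 0.0115 0.003 1"}}

```text
time_s: 11.68
tool_pos: [0.5932, -0.3063, 0.0413]
tcp_rot: [[0.933, 0.36, 0.009], [0.36, -0.933, -0.005], [0.007, 0.008, -1.0]]
wrist_force: [-0.6, -1.2, -0.1]
grip_width: 0.0132
finger_force: 53.1
```

Call:
{"method": "carry_out", "body": {"plan": "0 0 0 0.01 -0.009 0 1;0 0 0 0.01 -0.009 0 1;0 0 0 0.01 -0.009 0 1"}}

```text
time_s: 12.05
tool_pos: [0.593, -0.3063, 0.0409]
tcp_rot: [[0.933, 0.36, -0.003], [0.36, -0.933, 0.002], [-0.003, -0.003, -1.0]]
wrist_force: [0.4, 0.2, 0.0]
grip_width: 0.013
finger_force: 53.1
```

Run:
```python
from h import *
print(sensors.state()['tool_pos']);go([.592,-.305,.0345],.365)
```

```text
[ 0.593  -0.3063  0.0409]
 shift [-0.0004 -0.0015  0.0064] turn [-0.0028  0.0025  0.0038]
```

Call:
{"method": "carry_out", "body": {"plan": "0 0 0.004 -0.003 0.0025 0 1;0 0 0.0065 -0.003 0.0025 0 1;0 0 0.0065 -0.003 0.0025 0 1"}}

```text
time_s: 12.42
tool_pos: [0.5924, -0.3059, 0.0343]
tcp_rot: [[0.933, 0.361, -0.001], [0.361, -0.933, 0.0], [-0.001, -0.001, -1.0]]
wrist_force: [-0.8, -0.1, 3.3]
grip_width: 0.013
finger_force: 53.6
```

Touching the table (3.3 N). Release and rise.

Call:
{"method": "carry_out", "body": {"plan": "0 0 0 0 0 0 0.7;0 0 0 0 0 0 0;0 0 0 0 0 0 0;0 0 0 0 0 0 0;0 0 -0.03 0 0 0 0;0 0 -0.09 0 0 0 0;0 0 -0.14 0 0 0 0;0 0 -0.14 0 0 0 0"}}

```text
time_s: 13.42
tool_pos: [0.5959, -0.3077, 0.1793]
tcp_rot: [[0.933, 0.36, 0.009], [0.36, -0.933, -0.004], [0.007, 0.007, -1.0]]
wrist_force: [0.4, 0.0, -0.7]
grip_width: 0.0853
finger_force: 0.0
```

Run:
```python
from fit import *
S=cams.read_camera('side');gs=mask(S,45,80,80,30,(247,260),30)
print('scr',fit([('side',[(SB,255),(SR,0)],gs)],[.59,-.305,.37]))
# magazine bright top face, side cam
H=cv2.cvtColor(S,cv2.COLOR_BGR2HSV)
lm('magazine','side',0)
go([.4405,-.288,.13],-.256);go([.4405,-.288,.03],-.256)
cv2.imwrite('pics/s7.png',cv2.resize(S[170:300,220:350],None,fx=4.5,fy=4.5,interpolation=cv2.INTER_CUBIC))
```

```text
scr (array([ 0.5908, -0.3101,  0.4112]), np.float64(0.2502769046549918))
magazine side 0.91 [294.6 221.5] [ 0.4385 -0.2992  0.    ]
magazine side 0.72 [357.9 244.7] [ 0.416  -0.1464  0.    ]
magazine side 0.6 [330.2 189.6] [ 0.3024 -0.3011 -0.    ]
 shift [-0.1355 -0.0718  0.0446] turn [ 0.0003 -0.0003  0.6248]
 shift [-0.1355 -0.0718  0.1446] turn [ 0.0003 -0.0003  0.6248]
```

View pics/s7.png

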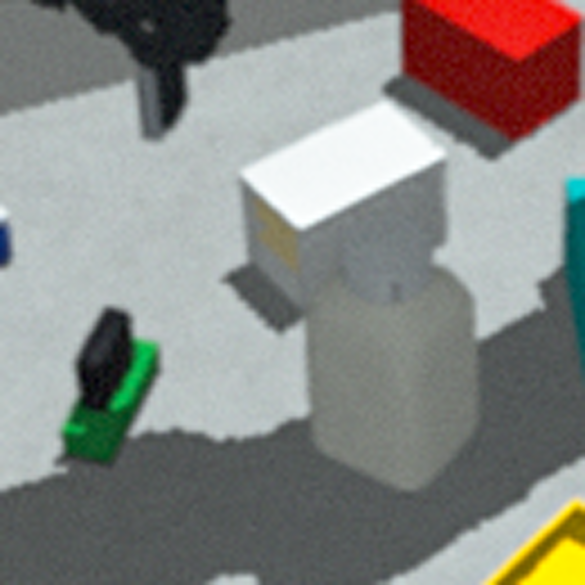

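Run:
```python
from fit import *
S=cams.read_camera('side');H=cv2.cvtColor(S,cv2.COLOR_BGR2HSV)
k=np.zeros((480,640));k[190:225,268:322]=1
m=((H[...,2]>225)&(H[...,1]<40))*k
m=(cv2.morphologyEx(m,cv2.MORPH_OPEN,np.ones((3,3))))
print(m.sum(),fit([('side',[(MG,255)],m)],[.4405,-.288,-.256]))
```

```text
617.0 (array([ 0.4431, -0.2887, -0.2767]), np.float64(0.05146343788731051))
```

Call:
{"method": "carry_out", "body": {"plan": "-0.136 -0.072 0.0446 0 0 0.625 0;-0.136 -0.072 0.0446 0 0 0.625 0;-0.136 -0.072 0.0446 0 0 0.625 0;-0.136 -0.072 0.0446 0 0 0.625 0;-0.136 -0.072 0.0446 0 0 0.625 0;-0.136 -0.072 0.0446 0 0 0.625 0;-0.136 -0.072 0.0446 0 0 0.625 0"}}

```text
time_s: 14.45
tool_pos: [0.4405, -0.288, 0.1294]
tcp_rot: [[0.968, -0.252, -0.0], [-0.252, -0.968, 0.0], [-0.0, -0.0, -1.0]]
wrist_force: [0.2, -0.3, 0.1]
grip_width: 0.0853
finger_force: 0.0
```

Run:
```python
from h import *
print(sensors.state()['tool_pos']);go([.4405,-.288,.031],-.256)
```

```text
[ 0.4405 -0.288   0.1294]
 shift [0.0001 0.     0.0984] turn [-0.0001  0.0004  0.0009]
```

Call:
{"method": "carry_out", "body": {"plan": "0.001 0.001 0.03 0 0 0.01 0;0.001 0.001 0.07 0 0 0.01 0;0.001 0.001 0.098 0 0 0.01 0;0.001 0.001 0.098 0 0 0.01 0;0.001 0.001 0.098 0 0 0.01 0;0.001 0.001 0.098 0 0 0.01 0.3;0.001 0.001 0.098 0 0 0.01 0.6;0.001 0.001 0.098 0 0 0.01 1", "squeeze": 70}}

```text
time_s: 15.45
tool_pos: [0.4413, -0.2895, 0.0328]
tcp_rot: [[0.965, -0.263, 0.001], [-0.263, -0.965, -0.001], [0.002, 0.0, -1.0]]
wrist_force: [-0.7, 0.2, 6.1]
grip_width: 0.0491
finger_force: 73.7
```

Call:
{"method": "carry_out", "body": {"plan": "0 0 0 0 0 0 1;0 0 0 0 0 0 1;0 0 0 0 0 0 1"}}

```text
time_s: 15.82
tool_pos: [0.4413, -0.2895, 0.0328]
tcp_rot: [[0.965, -0.263, 0.001], [-0.263, -0.965, -0.001], [0.001, 0.0, -1.0]]
wrist_force: [-0.2, -0.2, 5.8]
grip_width: 0.0495
finger_force: 73.7
```

Run:
```python
from h import *
go([*dk(.013,0),.19],-.0585)
```

```text
shift [ 0.0669 -0.3017 -0.1572] turn [ 0.0006 -0.0014 -0.2077]
```

Call:
{"method": "carry_out", "body": {"plan": "0 0 -0.02 0 0 0 1;0 0 -0.06 0 0 0 1;0 0 -0.11 0 0 0 1;0 0 -0.157 0 0 0 1;0 0 -0.157 0 0 0 1;0 0 -0.157 0 0 0 1;0 0 -0.157 0 0 0 1"}}

```text
time_s: 16.7
tool_pos: [0.4394, -0.2883, 0.187]
tcp_rot: [[0.965, -0.263, -0.004], [-0.263, -0.965, 0.002], [-0.004, -0.001, -1.0]]
wrist_force: [-0.2, -0.1, -2.5]
grip_width: 0.0493
finger_force: 73.2
```

Run:
```python
from h import *
s=sensors.state();print(s['tool_pos'],s['wrist_force'],s['grip_width'])
go([*dk(.013,0),.19],-.0585)
```

```text
[ 0.4394 -0.2883  0.187 ] [-0.1909 -0.0858 -2.5265] 0.04928784645634314
 shift [ 0.0688 -0.301  -0.0031] turn [-0.0013  0.0041 -0.2075]
```

Held (−2.5 N). Carry over to the dock.

Call:
{"method": "carry_out", "body": {"plan": "0.069 -0.301 -0.003 0 0.002 -0.2075 1;0.069 -0.301 -0.003 0 0.002 -0.2075 1;0.069 -0.301 -0.003 0 0.002 -0.2075 1;0.069 -0.301 -0.003 0 0.002 -0.2075 1;0.069 -0.301 -0.003 0 0.002 -0.2075 1;0.069 -0.301 -0.003 0 0.002 -0.2075 1;0.069 -0.301 -0.003 0 0.002 -0.2075 1;0.069 -0.301 -0.003 0 0.002 -0.2075 1"}}

```text
time_s: 17.7
tool_pos: [0.5851, -0.0192, 0.1906]
tcp_rot: [[0.998, -0.062, -0.001], [-0.062, -0.998, -0.001], [-0.001, 0.001, -1.0]]
wrist_force: [-0.2, -0.2, -2.2]
grip_width: 0.0493
finger_force: 73.5
```

Call:
{"method": "carry_out", "body": {"plan": "0 0 0 0 0 0 1;0 0 0 0 0 0 1"}}

```text
time_s: 17.95
tool_pos: [0.5862, -0.018, 0.1916]
tcp_rot: [[0.998, -0.06, 0.001], [-0.06, -0.998, -0.0], [0.001, 0.0, -1.0]]
wrist_force: [0.2, -0.2, -2.1]
grip_width: 0.049
finger_force: 73.5
```

Run:
```python
from fit import *
s=sensors.state();print(s['tool_pos'],s['wrist_force'],s['grip_width'])
go([*dk(.013,0),.10],-.0585)
S=cams.read_camera('side')
cv2.imwrite('pics/s8.png',cv2.resize(S[190:330,320:460],None,fx=4,fy=4,interpolation=cv2.INTER_CUBIC))
p=s['tool_pos'];R=np.array(s['tcp_rot']);yaw=np.arctan2(R[1,0],R[0,0]);z0=p[2]-.0328
# predicted corners of magazine in side image
for n in ([.0425,-.025,0],[.0425,-.025,.055],[.0425,.025,.055],[.0425,.025,0],[-.0425,-.025,0]): print(n,proj('side',put(np.array([n])+[0,0,z0],[*p[:2],yaw]))[0], )
```

```text
[ 0.5862 -0.018   0.1916] [ 0.2491 -0.2215 -2.095 ] 0.04900634677131756
 shift [-0.0014 -0.002   0.0916] turn [ 0.0003 -0.0015 -0.0019]
[0.0425, -0.025, 0] [340.6144 276.8389]
[0.0425, -0.025, 0.055] [341.2505 252.7406]
[0.0425, 0.025, 0.055] [367.8343 268.3815]
[0.0425, 0.025, 0] [365.9439 292.4414]
[-0.0425, -0.025, 0] [372.33   247.4638]
```

View pics/s8.png

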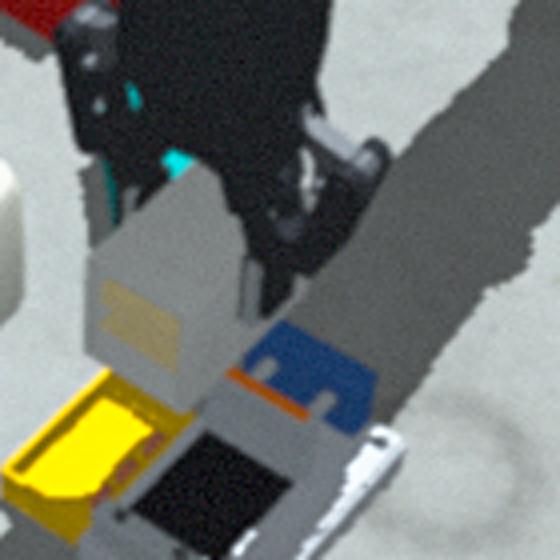

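Call:
{"method": "carry_out", "body": {"plan": "-0.001 -0.002 0.03 0 0 -0.002 1;-0.001 -0.002 0.06 0 0 -0.002 1;-0.001 -0.002 0.09 0 0 -0.002 1;-0.001 -0.002 0.107 0 0 -0.002 1;-0.001 -0.002 0.107 0 0 -0.002 1;-0.001 -0.002 0.107 0 0 -0.002 1"}}

```text
time_s: 18.75
tool_pos: [0.5867, -0.015, 0.0854]
tcp_rot: [[0.998, -0.057, 0.003], [-0.057, -0.998, -0.0], [0.003, 0.0, -1.0]]
wrist_force: [0.3, 1.5, -2.4]
grip_width: 0.049
finger_force: 73.5
```

Run:
```python
from h import *
s=sensors.state();print(s['tool_pos'],s['wrist_force'],s['grip_width'])
go([*dk(.013,0),.084],-.0585);go([*dk(-.011,0),.082],-.0585)
```

```text
[ 0.5867 -0.015   0.0854] [ 0.3302  1.5146 -2.4437] 0.04899285377281006
 shift [-0.0016  0.001   0.0014] turn [ 0.0001 -0.0034  0.0016]
 shift [-0.0256  0.001   0.0033] turn [ 0.0001 -0.0034  0.0016]
```

Push the gate back, keeping height.

Call:
{"method": "carry_out", "body": {"plan": "-0.004 0.001 0.002 0 0 0.001 1;-0.008 0.001 0.002 0 0 0.001 1;-0.012 0.001 0.002 0 0 0.001 1;-0.016 0.001 0.002 0 0 0.001 1;-0.020 0.001 0.002 0 0 0.001 1;-0.024 0.001 0.002 0 0 0.001 1;-0.0265 0.001 0.002 0 0 0.001 1;-0.0265 0.001 0.002 0 0 0.001 1"}}

```text
time_s: 19.75
tool_pos: [0.5651, -0.0148, 0.0838]
tcp_rot: [[0.998, -0.057, 0.014], [-0.057, -0.998, -0.001], [0.014, 0.0, -1.0]]
wrist_force: [7.3, -0.5, -5.5]
grip_width: 0.0488
finger_force: 73.4
```

Run:
```python
from fit import *
s=sensors.state();print(s['tool_pos'],s['tcp_rot'],s['wrist_force'],s['wrist_torque'],s['grip_width'])
go([*dk(-.011,0),.057],-.0585)
S=cams.read_camera('side')
p=s['tool_pos'];R=np.array(s['tcp_rot']);yaw=np.arctan2(R[1,0],R[0,0]);z0=p[2]-.0328
D=cv2.resize(S[220:340,320:440],None,fx=5,fy=5,interpolation=cv2.INTER_CUBIC)
def pl(X,c):
    for q in proj('side',X): cv2.circle(D,tuple(int(v) for v in (q+.5-[320,220])*5),3,c,-1)
B=box(-.0425,.0425,-.025,.025,0,.055)
pl(put(B+[0,0,z0],[*p[:2],yaw]),(255,0,255));pl(put(np.array([[.036,-.028,.044],[.036,.028,.044],[.048,-.028,.044],[.048,.028,.044]]),DOCK),(0,255,255))
cv2.imwrite('pics/s9.png',D)
```

```text
[ 0.5651 -0.0148  0.0838] [[ 0.9983 -0.0573  0.0144]
 [-0.0573 -0.9984 -0.0011]
 [ 0.0144  0.0002 -0.9999]] [ 7.2899 -0.485  -5.4568] [-0.2092 -1.8343  0.0867] 0.048811096420288906
 shift [-0.0045 -0.      0.0267] turn [ 0.0002 -0.0144  0.0011]
```

View pics/s9.png

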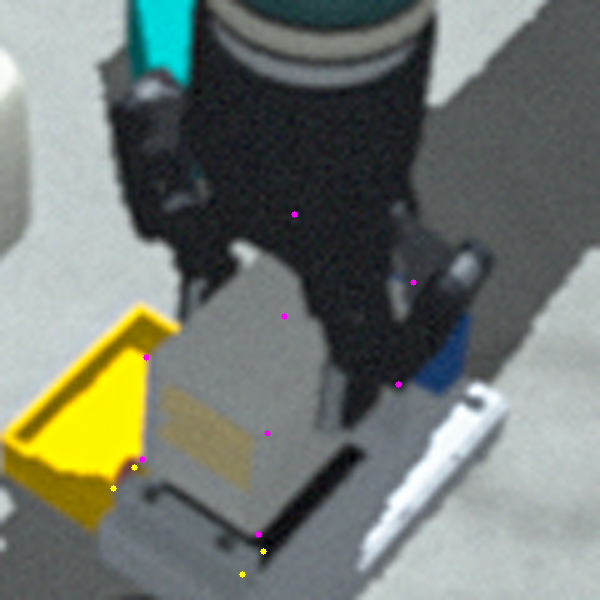

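Call:
{"method": "carry_out", "body": {"plan": "-0.003 0 0 0 -0.007 0 1;-0.006 0 0 0 -0.014 0.001 1;-0.006 0 0 0 -0.014 0.001 1;-0.006 0 0 0 -0.014 0.001 1"}}

```text
time_s: 20.3
tool_pos: [0.5603, -0.0144, 0.0839]
tcp_rot: [[0.998, -0.058, 0.003], [-0.058, -0.998, -0.0], [0.003, 0.0, -1.0]]
wrist_force: [9.2, -0.0, -6.4]
grip_width: 0.0494
finger_force: 73.2
```

Run:
```python
from fit import *
s=sensors.state();print(s['tool_pos'],s['tcp_rot'],s['wrist_force'],s['wrist_torque'],s['grip_width'])
go([*dk(-.011,0),.057],-.0585)
for c in ('side','top'):
    cams.read_camera(c)
    for t,z in (('magazine',.051),('gate_face',.065),('dock_stop',.044)): lm(t,c,z,2)
print(proj('side',[[*dk(-.0105,0),.051]]))
```

```text
[ 0.5603 -0.0144  0.0839] [[ 0.9983 -0.0579  0.0026]
 [-0.0579 -0.9983 -0.0004]
 [ 0.0026  0.0002 -1.    ]] [ 9.1767 -0.0425 -6.42  ] [-0.2169 -2.1364  0.18  ] 0.04944142119244644
 shift [0.0006 0.0001 0.0269] turn [ 0.0002 -0.0026  0.0005]
magazine side 0.91 [360.2 243.4] [ 0.4537 -0.1181  0.051 ]
magazine side 0.63 [376.6 302.8] [ 0.5605 -0.0122  0.051 ]
dock_stop side 0.69 [359.8 322.8] [ 0.6098 -0.0146  0.044 ]
magazine top 0.89 [278.  283.4] [ 0.4036 -0.153   0.051 ]
magazine top 0.78 [366.6 339.4] [ 0.3062 -0.3008  0.051 ]
gate_face top 0.66 [194.  218.3] [ 0.5172 -0.0119  0.065 ]
gate_face top 0.32 [199.3 195.2] [ 0.5573 -0.0206  0.065 ]
dock_stop top 0.66 [201.7 169.4] [ 0.6086 -0.0196  0.044 ]
[[375.1131 302.5201]]
```

Run:
```python
from fit import *
T=cams.read_camera('top');H=cv2.cvtColor(T,cv2.COLOR_BGR2HSV)
for c in ('top','side'):
    I=cams.read_camera(c);H=cv2.cvtColor(I,cv2.COLOR_BGR2HSV)
    m=((H[...,0]>=3)&(H[...,0]<=18)&(H[...,1]>=90)&(H[...,2]>=40)).astype(np.uint8)
    n,l,st,ce=cv2.connectedComponentsWithStats(m)
    for i in range(1,n):
        if st[i,4]>=6: print(c,st[i],ce[i].round(1),ray(c,ce[i],.065))
# magazine white/grey visible stop-end upper edge in top view: bright region
v=T[150:235,185:215].max(2);print(v[::3,::3])
```

```text
top [188 134  21  22 183] [199.1 148.2] [ 0.6408 -0.0197  0.065 ]
top [225 182   5   8  33] [227.2 185.2] [ 0.5738 -0.0686  0.065 ]
top [225 192   4   7  28] [226.5 195. ] [ 0.5566 -0.0674  0.065 ]
top [224 203   5   8  36] [226.  206.5] [ 0.5365 -0.0666  0.065 ]
top [181 217  28   6 140] [194.4 219.8] [ 0.5145 -0.0126  0.065 ]
top [  1 235   4   9  11] [  2.5 239.3] [0.4886 0.313  0.065 ]
side [321 178   4   3   6] [322.5 178.7] [ 0.3461 -0.2906  0.065 ]
side [315 184   4   4   7] [316.6 185.4] [ 0.3729 -0.2868  0.065 ]
side [343 312   5   5  13] [345.1 313.5] [ 0.6221 -0.0377  0.065 ]
side [334 357  28  17 157] [345.  366.3] [0.7067 0.0212 0.065 ]
side [583 399   8   8   8] [586.5 402.5] [0.5451 0.3437 0.065 ]
[[ 44  45  66  75  80  79  77  72  70  70]
 [ 68  27  67  79  79  77  73  71  69  70]
 [ 73  27  27  61  70  70  71  71  71  71]
 [ 75  31  21  35  66  69  70  71  72  72]
 [ 80  30  18  20  62  80  79  77  71  71]
 [ 78  28  24  21  52  99 100  94  73  76]
 [ 69  24  24  19  28  87  98  94  79  78]
 [ 45  24  22  20  19  26  53  88  82  78]
 [ 28  24  19  19  20  23  37  59 
[... 169 characters left out ...]
22  22  71]
 [ 18  19  20  19  19  22  20  23  21  31]
 [ 25  68  71  42  25  29  29  20  20  20]
 [ 88 101 103 102  99 100  97  52  53  35]
 [102 103 105 106 107 108 106  80  72  52]
 [102 104 105 105 107 109 106  84  81  49]
 [104 104 107 107 108 110 107  83  80  45]
 [104 105 107 108 109 111 105  83  80  40]
 [105 107 108 110 110 111 105  83  80  38]
 [107 106 106 107 107 106  95  82  81  83]
 [102  99 104 106 106 107 103  87  80  95]
 [116 115 116 116 116 115 114 113  95  82]
 [ 88  94  93  93  95  97  97 100  86  71]
 [ 88  87  84  89  87  86  85  86  80  82]
 [ 87  85  90  95  94  94  89  86  89  96]
 [ 74  72  73  74  73  72  72  73  74  74]
 [ 75  75  75  74  74  74  74  75  74  69]]
```

Call:
{"method": "carry_out", "body": {"plan": "0 0 0.004 0 -0.002 0 1;0 0 0.008 0 -0.002 0 1;0 0 0.012 0 -0.002 0 1;0 0 0.016 0 -0.002 0 1;0 0 0.020 0 -0.002 0 1;0 0 0.022 0 -0.002 0 1;0 0 0.022 0 -0.002 0 1"}}

```text
time_s: 21.72
tool_pos: [0.561, -0.0141, 0.0626]
tcp_rot: [[0.998, -0.058, 0.002], [-0.058, -0.998, 0.0], [0.002, -0.0, -1.0]]
wrist_force: [8.2, 0.2, -1.1]
grip_width: 0.0493
finger_force: 74.0
```

Run:
```python
from fit import *
s=sensors.state();print(s['tool_pos'],s['tcp_rot'],s['wrist_force'],s['wrist_torque'],s['grip_width'])
go([*dk(-.011,0),.0568],-.0585)
```

```text
[ 0.561  -0.0141  0.0626] [[ 0.9983 -0.0576  0.0019]
 [-0.0576 -0.9983  0.0003]
 [ 0.0019 -0.0004 -1.    ]] [ 8.1628  0.1836 -1.1173] [-0.1459 -1.8221  0.1579] 0.04926775199607312
 shift [0.     0.0005 0.0058] turn [-0.0004 -0.0019  0.0008]
```

Call:
{"method": "carry_out", "body": {"plan": "0 0.0005 0.003 0 -0.002 0 1;0 0.0005 0.005 0 -0.002 0 1;0 0.0005 0.006 0 -0.002 0 1;0 0.0005 0.006 0 -0.002 0 1"}}

```text
time_s: 22.22
tool_pos: [0.5612, -0.0144, 0.0569]
tcp_rot: [[0.998, -0.058, 0.001], [-0.058, -0.998, 0.001], [0.001, -0.001, -1.0]]
wrist_force: [7.8, -0.1, 0.8]
grip_width: 0.049
finger_force: 74.1
```

Call:
{"method": "carry_out", "body": {"plan": "0 0 0.001 0 0 0 1;0 0 0.001 0 0 0 1"}}

```text
time_s: 22.48
tool_pos: [0.5612, -0.0144, 0.0569]
tcp_rot: [[0.998, -0.058, 0.001], [-0.058, -0.998, 0.001], [0.001, -0.001, -1.0]]
wrist_force: [5.5, -0.1, 9.6]
grip_width: 0.0493
finger_force: 75.2
```

Call:
{"method": "carry_out", "body": {"plan": "0.0015 0 -0.0007 0 0 0 1;0.003 0 -0.0007 0 0 0 1;0.004 0 -0.0007 0 0 0 1;0.004 0 -0.0007 0 0 0 1;0.004 0 -0.0007 0 0 0 0.4;0.004 0 -0.0007 0 0 0 0.2;0.004 0 -0.0007 0 0 0 0;0.004 0 -0.0007 0 0 0 0"}}

```text
time_s: 23.48
tool_pos: [0.5563, -0.0148, 0.0538]
tcp_rot: [[0.998, -0.059, -0.018], [-0.059, -0.998, 0.001], [-0.018, 0.0, -1.0]]
wrist_force: [0.3, -1.0, -0.1]
grip_width: 0.0854
finger_force: 0.0
```

Call:
{"method": "carry_out", "body": {"plan": "0 0 0 0 0 0 0;0 0 0 0 0 0 0;0 0 -0.03 0 0 0 0;0 0 -0.08 0 0 0 0;0 0 -0.13 0 0 0 0;0 0 -0.16 0 0 0 0;0 0 -0.16 0 0 0 0"}}

```text
time_s: 24.35
tool_pos: [0.5612, -0.015, 0.2167]
tcp_rot: [[0.998, -0.059, -0.011], [-0.059, -0.998, 0.001], [-0.011, -0.001, -1.0]]
wrist_force: [0.1, -0.9, -0.2]
grip_width: 0.0852
finger_force: 0.0
```

Run:
```python
from h import *
s=sensors.state();print(s['tool_pos'],s['wrist_force'])
go([.45,-.40,.26],-.0585)
```

```text
[ 0.5612 -0.015   0.2167] [ 0.0588 -0.9345 -0.2368]
 shift [-0.0889  0.3909 -0.0425] turn [-0.0005  0.0106 -0.0003]
```

Move the arm out of the top view and check.

Call:
{"method": "carry_out", "body": {"plan": "-0.2 0.35 -0.05 0 0 0 0;-0.2 0.35 -0.05 0 0 0 0;-0.2 0.35 -0.05 0 0 0 0;-0.2 0.35 -0.05 0 0 0 0;-0.2 0.35 -0.05 0 0 0 0;-0.2 0.35 -0.05 0 0 0 0;-0.2 0.35 -0.05 0 0 0 0;-0.2 0.35 -0.05 0 0 0 0"}}

```text
time_s: 25.35
tool_pos: [0.3377, -0.3546, 0.2667]
tcp_rot: [[0.998, -0.065, -0.018], [-0.065, -0.998, 0.001], [-0.018, 0.0, -1.0]]
wrist_force: [-0.4, -0.1, -0.3]
grip_width: 0.0851
finger_force: 0.0
```

Run:
```python
from fit import *
T=cams.read_camera('top');S=cams.read_camera('side')
MZ=MG+[0,0,.024];p0=[*dk(-.0065,0),DOCK[2]]
cc,ss=np.cos(DOCK[2]),np.sin(DOCK[2])
for c,I in (('top',T),('side',S)):
    H=cv2.cvtColor(I,cv2.COLOR_BGR2HSV)
    k=rend(c,[(put(MZ,[0,0,0])*[1.15,1.2,1],255)],p0)>0
    thr=195 if c=='top' else 225
    m=((H[...,2]>thr)&(H[...,1]<45)&k).astype(float);m=cv2.morphologyEx(m,cv2.MORPH_OPEN,np.ones((3,3)))
    if m.sum()>200:
        p,f=fit([(c,[(MZ,255)],m)],p0);w=p[:2]-DOCK[:2];print(c,m.sum(),p,f,'dock',w@[cc,ss],w@[-ss,cc],p[2]-DOCK[2])
    else: print(c,m.sum(),[H[...,2][k].min(),np.percentile(H[...,2][k],[25,50,75])])
    mo=((H[...,0]>=3)&(H[...,0]<=18)&(H[...,1]>=90)&(H[...,2]>=40)).astype(np.uint8);n,l,st,ce=cv2.connectedComponentsWithStats(mo)
    print([(ce[i].round(1),int(st[i,4])) for i in range(1,n) if st[i,4]>9])
    for t,z in (('magazine',.024),('gate_face',.065),('solvent_bottle',0),('jar_flux',0),('clip_box',0),('scraper',0)): lm(t,c,z,1 if t!='magazine' else 4)
```

```text
top 1568.0 [ 0.5638 -0.0133 -0.0546] 0.09872949179671867 dock -0.008292671816012356 0.0014435297977018785 0.003933439034447546
[(array([198.3, 147.8]), 190), (array([227. , 185.2]), 33), (array([226.5, 195.1]), 36), (array([225.6, 206.2]), 38), (array([195. , 218.4]), 155), (array([  3.2, 236.7]), 14)]
magazine top 0.77 [366.1 338.9] [ 0.305  -0.3026  0.024 ]
magazine top 0.71 [200.2 196.9] [ 0.5632 -0.0126  0.024 ]
magazine top 0.67 [202.8 192.1] [ 0.572  -0.0173  0.024 ]
magazine top 0.57 [281.1 281.4] [ 0.408  -0.1563  0.024 ]
gate_face top 0.78 [196.  214.5] [ 0.5237 -0.0153  0.065 ]
solvent_bottle top 0.61 [298.6 217. ] [ 0.5265 -0.1885  0.    ]
jar_flux top 0.79 [198.3 142.1] [ 0.6736 -0.0025  0.    ]
clip_box top 0.73 [443.3 195.4] [ 0.5609 -0.4574  0.    ]
scraper top 0.65 [363.2 179.5] [ 0.5945 -0.31    0.    ]
side 1080.0 [ 0.5655 -0.014  -0.0533] 0.0406318082788671 dock -0.006593417768509457 0.0008209163217844239 0.00516807750002541
[(array([345.4, 313. ]), 14), (array([345.1, 366.6]), 150)]
magazine side 0.97 [373.  309.2] [ 0.5576 -0.0196  0.024 ]
magazine side 0.91 [329.3 189.6] [ 0.3274 -0.2855  0.024 ]
magazine side 0.6 [358.9 243.2] [ 0.4316 -0.1346  0.024 ]
gate_face side 0.42 [387.2 283.6] [ 0.5221 -0.015   0.065 ]
solvent_bottle side 0.87 [309.8 268. ] [ 0.5283 -0.1877  0.    ]
jar_flux side 0.58 [347.2 367. ] [0.6714 0.0029 0.    ]
clip_box side 0.97 [202.1 226.5] [ 0.5707 -0.4524 -0.    ]
scraper side 0.9 [243.3 261.4] [ 0.5944 -0.3083 -0.    ]
```

Run:
```python
from fit import *
A=cv2.imread('pics/top0.png');B=cams.read_camera('top');S=cams.read_camera('side')
for I in (A,B):
    q=I[200:240,186:206].astype(float).mean(1);o=(q[:,2]-q[:,0]);print('R-B',o[2:28].round().astype(int))
    print('R',q[:,2].round().astype(int))
# predicted row of orange front/back edges at travel 0, 12.5, 15 mm
for t in (0,.0125,.015): print(t,proj('top',put(np.array([[-.036-t,0,.065],[-.044-t,0,.065]]),DOCK)))
for x in (.036,.04,.044,.048): print(x,proj('top',put(np.array([[x,0,.044],[x,0,.079]]),DOCK)))
print('B stop end G', B[150:185,194:202].mean(1)[:,1].round().astype(int)); print('A', A[150:185,194:202].mean(1)[:,1].round().astype(int))
# side view: floor strip between stop face and mag?
D=S[290:335,340:400].max(2)
print(D[::2,::2])
```

```text
R-B [ 42  45  45  42  37  44  83 139 176 183 167 109  38   2  -4  -5  -6  -5
  -5  -5  -5  -5  -5  -5  -4  -4]
R [ 87 103 113 117 113 102  86  92 138 195 226 233 223 182 135 122 138 156
 165 168 168 168 167 166 165 158 141 119 102  82  59  46  45  46  46  47
  47  44  40  52]
R-B [  3   3   3   3   3   3   3   3   2   2   2   4  11  42 116 172 188 184
 152  77  17  -3  -5  -6  -5  -4]
R [238 239 239 240 241 242 242 243 244 244 245 246 246 240 215 181 203 234
 245 244 226 179 145 150 169 174 159 136 116  94  68  54  52  53  54  54
  54  53  55  76]
0 [[194.7903 207.4416]
 [194.4746 212.0359]]
0.0125 [[194.2967 214.6253]
 [193.9797 219.2374]]
0.015 [[194.1977 216.0653]
 [193.8805 220.681 ]]
0.036 [[200.4168 169.7806]
 [195.6411 164.3844]]
0.04 [[200.5657 167.5884]
 [195.7989 162.106 ]]
0.044 [[200.7143 165.3989]
 [195.9566 159.8305]]
0.048 [[200.8628 163.2119]
 [196.1141 157.5578]]
B stop end G [ 66  65  64  68  84 113 139 152 155 156 155 155 146 127 132 172 206 218
 219 219 220 220 220 220 220 220 220 221 222 223 223 223 223 223 224]
A [ 57  56  56  59  74 100 122 134 137 137 137 136 
[... 2269 characters left out ...]
115 123 128 118 119 127
  125 115 147 244 248 247 248 247 248 247 246 220]
 [136 115 109 104  95 103 108 102 108 111 110  99  98 109 128 110 124 123
  120 146 239 247 248 248 248 247 247 248 235 205]
 [110 107 111 113 109 101 102 100  98 100 113  95  42  75 108 115 124 117
  131 232 248 247 248 247 247 246 249 234 206 124]
 [104 117 105 108 113 109 105 101 102 105 111 146 122  86 115 177 135 122
  220 249 247 248 247 246 246 249 232 197 133 106]
 [ 86 108 108 111 111 109 111 107 100 102 106 111 144 155 240 188 132 220
  250 245 248 248 246 247 249 233 173 138 108 151]
 [ 77  82  99 107 111 116 108 111 108 102 100 101 100 120 163 109 182 246
  247 248 248 247 246 248 239 185 139 104 135 191]]
```

Run:
```python
from h import *
for c in('top','side'):
    A=cv2.imread(f'pics/{c}0.png');B=cams.read_camera(c)
    for n,p,r in (('bottle',[.5285,-.195,.05],30),('jar',[.67,0,.03],22),('clip',[.566,-.454,.015],28),('turq',[.405,-.15,.03],32),('red',[.305,-.305,.03],32)):
        u,v=proj(c,p)[0].astype(int);f=lambda I:cv2.cvtColor(I,cv2.COLOR_BGR2GRAY)[v-r:v+r,u-r:u+r].astype(np.float32)
        a,b=f(A),f(B);print(c,n,np.round(cv2.phaseCorrelate(a,b,cv2.createHanningWindow((2*r,2*r),cv2.CV_32F)),2),np.abs(a-b).mean().round(1))
```

```text
Traceback (most recent call last):
ValueError: setting an array element with a sequence. The requested array has an inhomogeneous shape after 1 dimensions. The detected shape was (2,) + inhomogeneous part.
```

Run:
```python
from h import *
for c in('top','side'):
    A=cv2.imread(f'pics/{c}0.png');B=cams.read_camera(c)
    for n,p,r in (('bottle',[.5285,-.195,.05],30),('jar',[.67,0,.03],22),('clip',[.566,-.454,.015],28),('turq',[.405,-.15,.03],32),('red',[.305,-.305,.03],32)):
        u,v=proj(c,p)[0].astype(int);f=lambda I:cv2.cvtColor(I,cv2.COLOR_BGR2GRAY)[v-r:v+r,u-r:u+r].astype(np.float32)
        a,b=f(A),f(B);print(c,n,cv2.phaseCorrelate(a,b,cv2.createHanningWindow((2*r,2*r),cv2.CV_32F)),np.abs(a-b).mean().round(1))
```

```text
top bottle ((0.06080640195797926, -0.20577288182775533), 0.8060082250171238) 7.8
top jar ((0.5003409029595858, 0.5645480180616147), 0.9018039338382674) 13.7
top clip ((0.061252106805923745, 0.12664675382353963), 0.740380327436659) 22.0
top turq ((-0.38567412633018705, -0.6597338630373031), 0.3226132057607174) 21.0
top red ((0.3575188313349358, -0.2234046868277133), 0.2526295210700482) 19.2
side bottle ((0.05406526254655475, -0.03288803011425756), 0.7498911987410651) 4.4
side jar ((0.5487398217467074, 0.4519227964294181), 1.0250648903552397) 3.1
side clip ((-0.1087328895420363, 0.07439603336887401), 0.9634264548619588) 10.1
side turq ((-0.012773742200579363, 0.5178609231357605), 0.3502254760824144) 17.7
side red ((0.25343159516589964, 0.12537652020439793), 0.5857412465848029) 9.5
```

```bash
python3 -c "
from bench import env
print(env.finish_job())"
```

```text
the job is handed in; nothing more can be done
None
```

I wiped all three slugs into the pan with the scraper, stood it back on the table, and loaded the magazine flat and clamped, about 1 mm off centre with the gate reading roughly 13 mm; the jar, bottle and clip box look unmoved, and I handed the job in at about 26 s (no verdict shown).

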